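Index the paint carousel and hold it on the brake

TASK

Calmly turn the paint carousel until the bottle with the pump and bent spout stands at the steel pointer at the front of the stand, and let it come to rest there. Then press the carousel's brake pedal fully down to its stop and keep it pressed, with the pump bottle still at the pointer: finish while holding the pedal down, without letting go. Leave the bowl, cup, plaster disc and brush where they are.

Things in the scene. Friction and masses are not known exactly. Their poses are not given: they have to be found in the camera images.
- stand: Fixed steel stand of the carousel, at a different place and yaw each time. Origin on the table, on the carousel's upright axis; its -x axis points to the front (to the pointer, roughly towards the robot), its -y axis to the brake pedal. The pointer is a steel post 24 mm wide and 70 mm high just outside the disc's rim, 190 mm from the axis. The disc above it is plywood, 330 mm in diameter, its top 57 mm above the table.
- front_place (a point): Fixed point on the stand, right behind the pointer, 112 mm from the carousel's axis and 118 mm above the table: the centre of the pump bottle is here when the bottle stands at the front.
- pump_bottle (a point): Centre of the marked bottle: the only one with a pump head and a bent spout pointing outwards. White, 62 mm in diameter; its shoulder is 152 mm and the pump's top 202 mm above the table. Fixed in the disc, 112 mm from the axis, as are five others 60 degrees apart: opposite, a like bottle with a straight pointed nozzle (197 mm), and four squat jars (117 to 142 mm). The point is 118 mm above the table.
- turning_bar (a point): Centre of the wooden bar, a T handle on the carousel's axis above all the bottles, that turns the carousel. 76 mm long, 18 mm thick, 34 mm high; the centre is 230 mm above the table. The bar lies along this point's x axis (horizontal); the pump bottle lies in its -x direction. It can be gripped from above across its 18 mm thickness.
- carousel (a joint): Angle of the carousel, rad, growing anticlockwise seen from above; 0 (or a full turn, 6.283) is with the pump bottle at the pointer. It turns endlessly either way, on a bearing with slight friction (about 0.1 N m): it stays where it is left. The brake shoe rubs on the disc when the pedal is down.
- pedal_pad (a point): Centre of the top of the brake pedal's black ribbed pad, 60 x 56 mm, on the stand's -y side 265 mm from the axis. The pad's top is about 57 mm above the table when up and 40 mm when fully down.
- pedal (a joint): Angle of the pedal, rad: 0 up, 0.24 at its stop. A spring pushes it back up whenever it is let go; at the pad's centre it takes about 2 N to start and 7 N to reach the stop. A downward push of about 12 N holds it firmly.
- bowl: Bystander: round glass bowl, 110 mm wide, 50 mm high, left of the carousel; origin under its centre.
- cup: Bystander: white cup, 72 mm wide, 95 mm high, to the right; origin under its centre.
- plaster_bat: Bystander: plaster disc, 156 mm wide, 20 mm high, at the far right; origin under its centre.
- brush: Bystander: paint brush lying on the table to the left beyond the bowl, roughly along x; origin under its middle.

How it is judged:
On the way, in this order (a step that is already met when the one before it is completed fails the run):
1. the pump bottle stands at the pointer, at rest, the pedal still up (horizontal distance between pump_bottle and front_place below 0.015 m and velocity of joint carousel between -0.08 and 0.08 rad/s and value of joint pedal below 0.1 rad), for 0.3 s.
2. the pedal is pressed to its stop with the bottle at the pointer (horizontal distance between pump_bottle and front_place below 0.015 m and velocity of joint carousel between -0.08 and 0.08 rad/s and value of joint pedal above 0.2 rad and contact force between any of the fingers, the arm and pedal above 2 N), for 0.2 s.
At the end, for the whole second after the job is handed in: The pump bottle's centre is within 15 mm of the front place, the carousel is at rest, and the robot holds the pedal down at its stop (over 0.20 of 0.24 rad) with more than 2 N (all of step 2); the arm keeps its last pose, push and grip.
It fails at once if a bystander is moved more than 30 mm (distance of any of bowl, cup, plaster_bat, brush from where it was at the start of the episode above 0.03 m).
It fails at once if the carousel is flung round (over 4 rad/s) (velocity of joint carousel above 4 rad/s or velocity of joint carousel below -4 rad/s).
It also fails if it takes over 72 s, if anything falls off the work surface, if the arm or the gripper's body presses on something with over 40 N, if the wrist force passes 120 N, or if a joint passes its speed limit or range.

ROBOT

A 6-joint arm with a two-finger parallel gripper is mounted at the origin on the work surface. World frame = base frame: x ahead of the robot, y to its left, z up, the work surface at z = 0. Lengths are in m, angles in rad, forces in N, time in s.
With the tool pointing down it reaches from about 0.25 to 0.775 m from the base axis. Payload 4 kg.
Tool frame: the origin (TCP) lies midway between the tips of the shut fingers; the grasp point (between the pads) lies 19 mm behind it; y points along the fingers, x is the direction in which the jaws open and shut, and the axes are right-handed (so a half turn about y gives the same grasp; the last joint's range is limited). The gripper opens to 94 mm and grips with 3 to 60 N. Pads are 16 mm wide; open, the fingers measure 119 mm over their backs; the gripper's body (75 mm by 177 mm) begins 78 mm behind the grasp point.
Start: joints at [-1.345, 0.087, 1.371, -0, 1.684, -0.103], TCP at [0.178, -0.521, 0.206] pointing down, gripper open.
Joint ranges: [-3.1, 3.1], [-0.76, 2.03], [0.27, 2.55], [-1.08, 4.22], [0.17, 2.65], [-2.57, 2.57]. Speed limits (rad/s): [2.79, 2.79, 3.14, 3.14, 3.14, 3.14].

INTERFACE

Orientations are given as [roll, pitch, yaw] about the fixed x, y, z axes, in that order (R = Rz(yaw) Ry(pitch) Rx(roll)).
In Python, from bench import robot gives the robot as it stands.
- The arm moves only by the shell command python3 -m creep 'ROWS'. ROWS is JSON, a list of rows, each a list of 7 numbers: the shift along the tool's x, y, z in mm, then the turn, a rotation vector about the tool's x, y, z in degrees, then the closure in counts, from 0 (fully open) to 255 (shut). A call has 1 to 5 rows; each row is the pose to reach, as a shift and turn from the pose commanded when the call began, along the tool's axes at that moment; what a row does not reach only later rows make up. A row lasts 1/8 s, in which the tool goes at most 62.5 mm and 10.7 degrees, less where a joint would pass 70% of its speed; a pose out of reach is approached as far as the arm can. A call with a gripper value outside its range is refused whole. The fingers move at their own pace and stop on an object; the grip force is fixed at half the most. Time passes only in rows, so rows that repeat a pose let the fingers close. It gives the time, the measured TCP pose, the force and the opening at its end, in the units of the state.
- robot.get_obs(): the state, without advancing time (a new reading comes with each control period).
- robot.snapshot(name): name is "scene" or "top" or "wrist"; returns a dict with "color" (384x512x3 uint8, blue, green, red), "fx", "fy", "cx", "cy" (pixels), "world_from_camera" (4x4, takes a point from camera to world coordinates); the wrist camera has in their place "mount" (4x4, takes a point from camera to tool coordinates, whose origin is the TCP and whose axes are the tool frame's). Camera axes: x right, y down, z forward; pixel columns grow to the right and rows downward; lengths in m; the calibration is good to about 2 mm. A picture is of the moment at which its call begins: read the wrist's pose just before it. There is no depth.
- robot.close_job(): hands the job in, once; it reports no verdict.
Trained networks look in the newest picture that a camera, given by its name, has taken for a name from the list of things; names that differ only in an ending like _2 or _b are one class to them, and where a whole thing is asked for, a point or a joint stands for the part that bears it (a point fixed in the world has none). Each returns a list of dicts, best first, with "p" (0 to 1); they miss things now and then, are a little off and sometimes report something else, mostly with a low value. They report only what shows in the picture. A call takes as long as a camera call.
- robot.spot_in(name, camera): "point" ([x, y, z] in m, in world coordinates, good to about 4 mm: the middle of the surface that is visible of it).
- robot.landmark_of(name, camera): "point" ([x, y, z] in m, in world coordinates, good to about 4 mm: a listed point, or the origin of a listed thing).
The state is a dict: "time": time; "joint_positions": joint angles; "qvel": joint speeds; "joint_torque": joint torques, N m; "tool_pos": TCP position; "ee_rot": TCP orientation; "wrist_force": force on the tool from outside, world axes, zero at the start; "wrist_torque": the same for the moment, N m; "width": finger opening in m.
Only numpy, scipy, OpenCV 4.12 (cv2) and the standard library are available. Lean on these libraries where they do the work, as an engineer would, in place of code of your own. Each camera call takes 0.05 s, during which the arm holds its last target.

## Working session

There is one attempt and no reset: what is moved stays moved. The work goes in short steps, Python scripts to look and compute and a shell command to move; the robot and the scene stay as the last step left them, time stands still between calls to the robot, and variables do not carry over. Pictures are saved under pics/ and viewed, and the job is handed in when it is done.

```bash
ls; mkdir -p pics; python3 - <<'E'
from bench import robot
import cv2, numpy as np
o=robot.get_obs()
print({k:np.round(v,3) for k,v in o.items()})
for n in ("scene","top"):
    s=robot.snapshot(n); cv2.imwrite(f"pics/{n}0.png",s["color"])
    print(n,np.round(s["world_from_camera"],3).tolist(),s["fx"])
    for t in ("stand","front_place","pump_bottle","turning_bar","pedal_pad","bowl","cup","plaster_bat","brush"):
        print(t,[(np.round(d["point"],3).tolist(),round(d["p"],2)) for d in robot.landmark_of(t,n)[:2]])
E
```

```text
pics
{'time': np.float64(0.0), 'joint_positions': array([-1.345,  0.088,  1.372,  0.   ,  1.684, -0.103]), 'qvel': array([-0.001, -0.001,  0.001,  0.002,  0.   , -0.   ]), 'joint_torque': array([-2.0000e-03, -3.4018e+01, -3.0243e+01,  7.2000e-02,  3.3000e-02,
       -0.0000e+00]), 'tool_pos': array([ 0.177, -0.52 ,  0.204]), 'ee_rot': array([-1.571,  0.002, -1.242]), 'wrist_force': array([ 0.192, -0.444, -0.029]), 'wrist_torque': array([0.026, 0.015, 0.023]), 'width': np.float64(0.094)}
scene [[-0.749, 0.569, -0.339, 0.966], [0.662, 0.632, -0.402, 0.592], [-0.015, -0.526, -0.851, 1.289], [0.0, 0.0, 0.0, 1.0]] 384.64322336201826
stand [([0.583, 0.125, 0.004], 0.9)]
front_place [([0.47, 0.133, 0.118], 0.88)]
pump_bottle [([0.508, 0.035, 0.119], 0.95), ([0.565, -0.138, 0.055], 0.42)]
turning_bar [([0.588, 0.12, 0.232], 0.79)]
pedal_pad [([0.564, -0.137, 0.054], 0.57)]
bowl [([0.382, 0.507, 0.004], 0.85), ([0.502, -0.398, -0.001], 0.61)]
cup [([0.505, -0.4, 0.0], 0.82)]
plaster_bat [([0.675, -0.37, -0.005], 0.69)]
brush [([0.622, 0.472, -0.002], 0.72), ([0.379, 0.502, 0.003], 0.55)]
top [[-0.01, -0.984, 0.178, 0.315], [-1.0, 0.013, 0.015, 0.033], [-0.017, -0.177, -0.984, 1.266], [0.0, 0.0, 0.0, 1.0]] 358.35886908277
stand [([0.589, 0.121, 0.0], 0.83)]
front_place []
pump_bottle [([0.511, 0.036, 0.122], 0.73), ([0.584, 0.126, 0.233], 0.73)]
turning_bar [([0.584, 0.125, 0.234], 0.87)]
pedal_pad [([0.56, -0.136, 0.054], 0.93)]
bowl [([0.379, 0.501, 0.002], 0.9)]
cup [([0.497, -0.397, -0.002], 0.66)]
plaster_bat [([0.675, -0.369, 0.001], 0.6)]
brush [([0.622, 0.472, -0.001], 0.83)]
```

View pics/scene0.png

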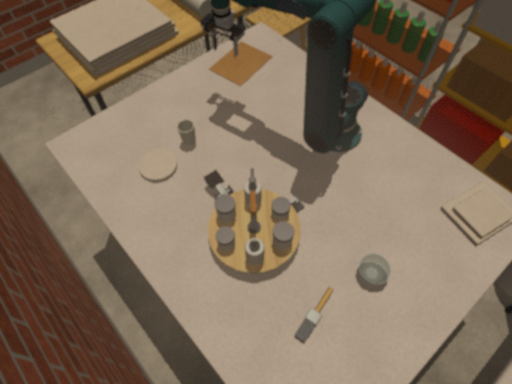

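View pics/top0.png

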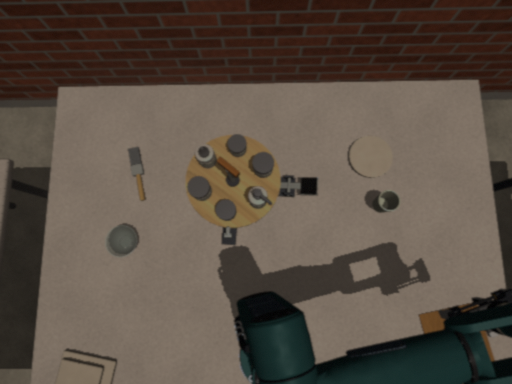

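The scene view shows the carousel at about (255,232), with the pump bottle at (253,188) and the pedal pad at (215,182). In the top view the pump is at (257,196), the pointer at (229,237) and the pad at (309,186). The detections from both cameras agree, and they put the carousel at about +54°.

```bash
cat > h.py <<'E'
from bench import robot
import numpy as np, cv2
from scipy.spatial.transform import Rotation as R
def rel(p,yaw_deg):
    o=robot.get_obs(); R0=R.from_euler('xyz',o['ee_rot'])
    R1=R.from_euler('xyz',[-np.pi/2,0,np.radians(yaw_deg)])
    s=R0.inv().apply(np.array(p)-o['tool_pos'])*1000
    t=np.degrees((R0.inv()*R1).as_rotvec())
    print('t',round(float(o['time']),2),'pos',np.round(o['tool_pos'],4),'rot',np.round(np.degrees(o['ee_rot']),2),'F',np.round(o['wrist_force'],1),'w',round(float(o['width']),4)); print('shift',np.round(s,1),'turn',np.round(t,2))
E
python3 - <<'E'
from h import *
rel([0.586,0.123,0.34],-41.3)
E
```

```text
t 1.0 pos [ 0.1776 -0.5206  0.2055] rot [-9.000e+01 -1.000e-02 -7.116e+01] F [-0.3 -0.1  0.1] w 0.0937
shift [-477.2 -134.5  594.3] turn [ 0.000e+00 -2.986e+01  1.000e-02]
```

```bash
python3 -m creep '[[-30,-40,35,0,0,0,0],[-60,-80,70,0,-5,0,0],[-95,-105,110,0,-10,0,0],[-130,-130,150,0,-15,0,0],[-165,-134,195,0,-20,0,0]]'; python3 - <<'E'
from h import *
rel([0.586,0.123,0.34],-41.3)
E
```

```text
time: 1.62
tool_pos: [0.3097, -0.3005, 0.342]
ee_rot: [-1.571, -0.005, -0.891]
wrist_force: [1.4, -0.6, -0.1]
width: 0.094
t 1.62 pos [ 0.3097 -0.3005  0.342 ] rot [-90.    -0.29 -51.06] F [ 1.4 -0.6 -0.1] w 0.094
shift [-155.7    1.3  481.1] turn [ 0.02 -9.76  0.29]
```

```bash
python3 -m creep '[[-16,0,50,0,-2,0,0],[-32,0,100,0,-4,0,0],[-48,0,150,0,-6,0,0],[-64,0,200,0,-8,0,0],[-80,0,250,0,-10,0,0]]'; python3 - <<'E'
from h import *
rel([0.586,0.123,0.34],-41.3)
s=robot.snapshot("wrist"); cv2.imwrite("pics/w1.png",s["color"])
print(np.round(s["mount"],3),s["fx"])
for t in ("turning_bar","pump_bottle","front_place","pedal_pad","stand"):
    print(t,[(np.round(d["point"],3).tolist(),round(d["p"],2)) for d in robot.landmark_of(t,"wrist")[:2]])
E
```

```text
time: 2.25
tool_pos: [0.4541, -0.0807, 0.3397]
ee_rot: [-1.571, -0.001, -0.717]
wrist_force: [0.1, -1.2, -0.5]
width: 0.0942
t 2.25 pos [ 0.4541 -0.0807  0.3397] rot [-8.999e+01 -6.000e-02 -4.109e+01] F [ 0.1 -1.2 -0.5] w 0.0942
shift [-34.5  -0.3 240.2] turn [-0.01  0.21  0.06]
[[ 1.    -0.    -0.001 -0.001]
 [ 0.001 -0.232  0.973 -0.179]
 [-0.    -0.973 -0.232  0.066]
 [ 0.     0.     0.     1.   ]] 298.1247606188824
turning_bar []
pump_bottle [([0.517, 0.041, 0.116], 0.59)]
front_place [([0.473, 0.133, 0.12], 0.91)]
pedal_pad [([0.563, -0.133, 0.052], 0.75)]
stand [([0.587, 0.121, -0.0], 0.81)]
```

View pics/w1.png

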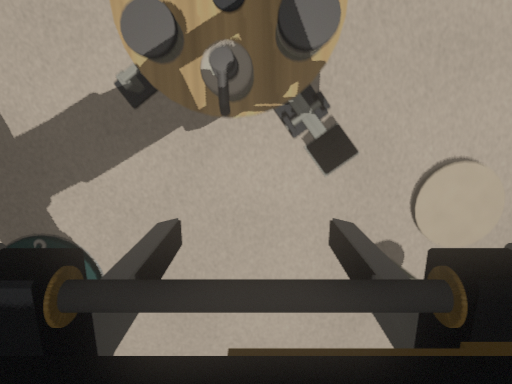

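The wrist view shows the pump head at (225,65) with its spout pointing down to (223,110), the pointer block at (130,85) and the pedal pad at (331,148). I'll move in closer to measure the bar.

```bash
python3 -m creep '[[-12,0,50,0,0,0,0],[-24,0,100,0,0,0,0],[-34,0,140,0,0,0,0],[-34,0,140,0,0,0,0]]'; python3 - <<'E'
from h import *
rel([0.586,0.1225,0.34],-40.9)
s=robot.snapshot("wrist"); cv2.imwrite("pics/w2.png",s["color"])
for t in ("turning_bar","pump_bottle","front_place","pedal_pad","stand"):
    print(t,[(np.round(d["point"],3).tolist(),round(d["p"],2)) for d in robot.landmark_of(t,"wrist")[:2]])
E
```

```text
time: 3.05
tool_pos: [0.5204, 0.0457, 0.3388]
ee_rot: [-1.572, 0.001, -0.717]
wrist_force: [0.3, 0.1, 0.1]
width: 0.0938
t 3.05 pos [0.5204 0.0457 0.3388] rot [-9.005e+01  5.000e-02 -4.111e+01] F [0.3 0.1 0.1] w 0.0938
shift [ -1.   -1.3 101. ] turn [ 0.05 -0.21 -0.05]
turning_bar [([0.581, 0.126, 0.23], 0.97)]
pump_bottle []
front_place [([0.476, 0.134, 0.118], 0.83)]
pedal_pad [([0.562, -0.132, 0.054], 0.89), ([0.586, 0.12, 0.001], 0.73)]
stand [([0.584, 0.122, 0.001], 0.65)]
```

View pics/w2.png

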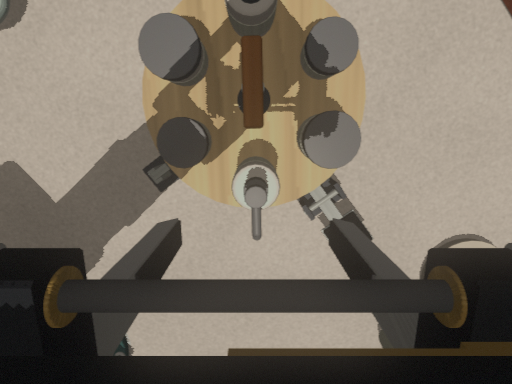

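The bar's top runs from (252,37) to (253,127), almost exactly along the tool's z axis, with the pump head at (256,188).

```bash
python3 - <<'E'
from h import *
o=robot.get_obs(); s=robot.snapshot("wrist")
T=np.eye(4);T[:3,:3]=R.from_euler('xyz',o['ee_rot']).as_matrix();T[:3,3]=o['tool_pos']
W=T@s["mount"]
def ray(u,v,z):
    d=W[:3,:3]@np.array([(u-s["cx"])/s["fx"],(v-s["cy"])/s["fy"],1]); return W[:3,3]+d*(z-W[2,3])/d[2]
a=ray(252,37,.247);b=ray(253,127,.247);print(a,b,(a+b)/2,np.linalg.norm(a-b),np.degrees(np.arctan2(*(a-b)[1::-1])))
p=ray(256,188,.202);print('pump',p)
c=np.array([.586,.1225]);print(np.degrees(np.arctan2(*(c-p[:2])[::-1])))
# own triangulation of bar height from the top view too
t=robot.snapshot("top")
img=t["color"][120:230,180:330]; cv2.imwrite("pics/topz.png",cv2.resize(img,None,fx=5,fy=5,interpolation=cv2.INTER_CUBIC))
iv=np.linalg.inv(t["world_from_camera"])
for z in(.2,.247,.28):
    for q in(a,b):
        q=ray(*( (252,37) if q is a else (253,127)),z); c_=iv@np.r_[q,1]; print(z,t["fx"]*c_[0]/c_[2]+t["cx"],t["fy"]*c_[1]/c_[2]+t["cy"])
E
```

```text
[0.60732351 0.14933347 0.247     ] [0.55964754 0.09400613 0.247     ] [0.58348552 0.1216698  0.247     ] 0.07303501078500717 49.24828805641894
pump [0.51892381 0.04330833 0.202     ]
49.73504689898454
0.2 217.88970149401922 159.5963911706712
0.2 238.98510121953828 177.02917099635528
0.247 219.23082798581265 157.78286181891661
0.247 238.02308845444136 173.286462119297
0.28 220.24734927115324 156.4082776921179
0.28 237.29530704885192 170.45502991165546
```

View pics/topz.png

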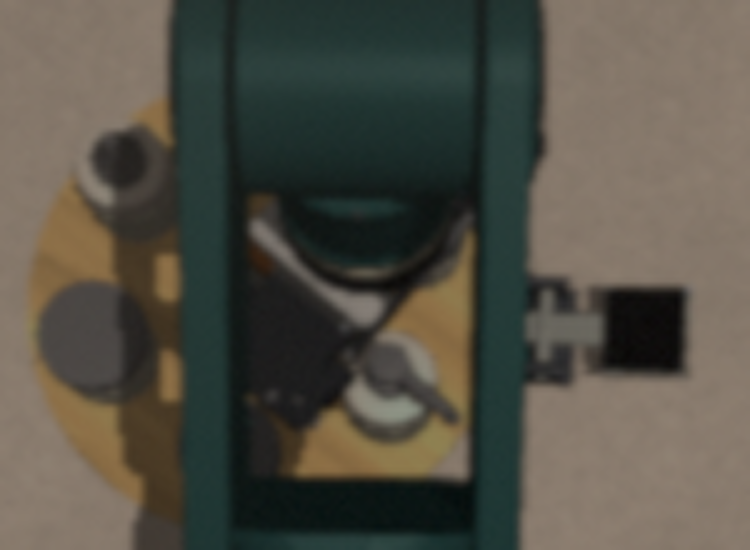

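The arm now hides the bar from the top camera. In the first top picture the bar's ends, about (218,156) and (238,175), match the wrist rays at z≈0.247. The bar height is confirmed, so I'll move over it and go down.

```bash
python3 -m creep '[[-1,0,40,0,0,0,0],[-2,0,80,0,0,0,0],[-2,0,100,0,0,0,0],[-2,20,100,0,0,0,0]]'; python3 - <<'E'
from h import *
rel([0.5845,0.1225,0.213],-40.8)
s=robot.snapshot("wrist"); cv2.imwrite("pics/w3.png",s["color"])
E
```

```text
time: 3.95
tool_pos: [0.5856, 0.1228, 0.3203]
ee_rot: [-1.569, -0.002, -0.717]
wrist_force: [0.0, -0.6, -0.1]
width: 0.0941
t 3.95 pos [0.5856 0.1228 0.3203] rot [-89.87  -0.11 -41.1 ] F [ 0.  -0.6 -0.1] w 0.0941
shift [ -0.8 107.3  -1.2] turn [-0.13 -0.3   0.11]
```

View pics/w3.png

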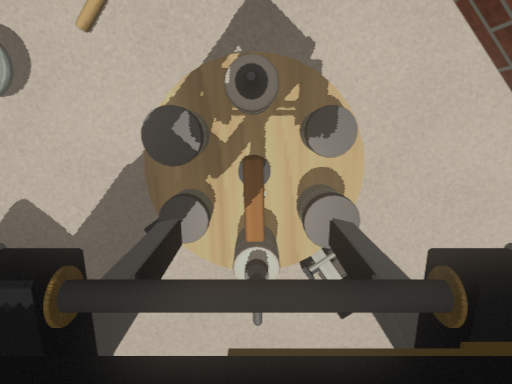

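The bar shows at (254,155)–(256,240), centred between the fingers, so I'll go down and grip.

```bash
python3 -m creep '[[0,35,0,0,0,0,0],[0,65,0,0,0,0,0],[0,90,0,0,0,0,0],[0,106,0,0,0,0,0],[0,106,0,0,0,0,0]]'; python3 -m creep '[[0,0,0,0,0,0,160],[0,0,0,0,0,0,255],[0,0,0,0,0,0,255],[0,0,0,0,0,0,255],[0,0,0,0,0,0,255]]'; python3 -m creep '[[0,0,0,0,0,0,255],[0,0,0,0,0,0,255]]';python3 - <<'E'
from h import *
rel([0.5845,0.1225,0.213],-40.8)
E
```

```text
time: 4.62
tool_pos: [0.5837, 0.1216, 0.2123]
ee_rot: [-1.573, 0.002, -0.719]
wrist_force: [-0.2, -0.4, -0.6]
width: 0.0939
time: 5.25
tool_pos: [0.5843, 0.1221, 0.2135]
ee_rot: [-1.571, -0.0, -0.718]
wrist_force: [0.4, -0.5, -0.6]
width: 0.0473
time: 5.5
tool_pos: [0.5843, 0.122, 0.2134]
ee_rot: [-1.571, 0.0, -0.718]
wrist_force: [-0.8, -0.2, 0.1]
width: 0.0274
t 5.5 pos [0.5843 0.122  0.2134] rot [-90.01   0.   -41.16] F [-0.8 -0.2  0.1] w 0.0274
shift [-0.1  0.4  0.5] turn [ 0.01 -0.36 -0.  ]
```

```bash
python3 -m creep '[[0,0,0,0,0,0,255],[0,0,0,0,0,0,255],[0,0,0,0,0,0,255],[0,0,0,0,0,0,255],[0,0,0,0,0,0,255]]';python3 - <<'E'
from h import *
rel([0.5845,0.1225,0.213],-40.8)
s=robot.snapshot("wrist"); cv2.imwrite("pics/w4.png",s["color"])
E
```

```text
time: 6.12
tool_pos: [0.5839, 0.1223, 0.2134]
ee_rot: [-1.571, 0.001, -0.718]
wrist_force: [-3.2, 1.9, -0.1]
width: 0.0203
t 6.12 pos [0.5839 0.1223 0.2134] rot [-9.001e+01  5.000e-02 -4.114e+01] F [-3.2  1.9 -0.1] w 0.0203
shift [0.3 0.4 0.5] turn [ 0.01 -0.34 -0.05]
```

View pics/w4.png

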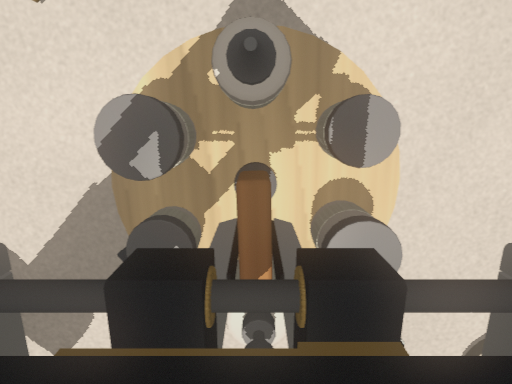

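The bar now sits at (255,175)–(256,280) between nearly shut pads. I'll let them finish closing.

```bash
python3 -m creep '[[0,0,0,0,0,0,255],[0,0,0,0,0,0,255],[0,0,0,0,0,0,255]]';python3 - <<'E'
from h import *
rel([0.5845,0.1225,0.213],-95.2)
E
```

```text
time: 6.55
tool_pos: [0.584, 0.1223, 0.2134]
ee_rot: [-1.571, 0.001, -0.718]
wrist_force: [-2.9, 2.0, 1.6]
width: 0.0199
t 6.55 pos [0.584  0.1223 0.2134] rot [-9.002e+01  5.000e-02 -4.114e+01] F [-2.9  2.   1.6] w 0.0199
shift [0.3 0.4 0.5] turn [ 4.000e-02  5.406e+01 -4.000e-02]
```

It's gripped: the width is steady at 20 mm. Now I'll turn clockwise, slowly.

```bash
python3 -m creep '[[0,0,0,0,2,0,255],[0,0,0,0,6,0,255],[0,0,0,0,11,0,255],[0,0,0,0,16,0,255],[0,0,0,0,20,0,255]]';python3 -m creep '[[0,0,0,0,4,0,255],[0,0,0,0,9,0,255],[0,0,0,0,14,0,255],[0,0,0,0,18,0,255],[0,0,0,0,20,0,255]]';python3 - <<'E'
from h import *
rel([0.5845,0.1225,0.213],-95.2)
s=robot.snapshot("scene"); cv2.imwrite("pics/s5.png",cv2.resize(s["color"][150:300,180:330],None,fx=4,fy=4,interpolation=cv2.INTER_CUBIC))
for n in("scene","top","wrist"):
  if n!="scene":robot.snapshot(n)
  for t in ("pump_bottle","front_place","pedal_pad","stand","turning_bar"):
    print(n,t,[(np.round(d["point"],3).tolist(),round(d["p"],2)) for d in robot.landmark_of(t,n)[:2]])
E
```

```text
time: 7.18
tool_pos: [0.5835, 0.1229, 0.2134]
ee_rot: [-1.572, 0.002, -1.07]
wrist_force: [-4.5, 3.5, 1.2]
width: 0.0202
time: 7.8
tool_pos: [0.5833, 0.1235, 0.2134]
ee_rot: [-1.572, 0.003, -1.418]
wrist_force: [-4.5, 5.8, 1.8]
width: 0.0201
t 7.8 pos [0.5833 0.1235 0.2134] rot [-90.1    0.16 -81.23] F [-4.5  5.8  1.8] w 0.0201
shift [1.2 0.4 1. ] turn [ 0.12 13.97 -0.15]
scene pump_bottle [([0.469, 0.103, 0.119], 0.95)]
scene front_place [([0.472, 0.133, 0.115], 0.55)]
scene pedal_pad [([0.563, -0.137, 0.053], 0.82)]
scene stand [([0.581, 0.128, 0.003], 0.81)]
scene turning_bar [([0.591, 0.121, 0.232], 0.87)]
top pump_bottle [([0.471, 0.101, 0.121], 0.77)]
top front_place [([0.472, 0.135, 0.119], 0.66)]
top pedal_pad [([0.56, -0.136, 0.055], 0.8), ([0.498, -0.394, -0.003], 0.73)]
top stand [([0.591, 0.124, -0.001], 0.62)]
top turning_bar [([0.582, 0.126, 0.232], 0.66)]
wrist pump_bottle []
wrist front_place []
wrist pedal_pad [([0.563, -0.132, 0.056], 0.56)]
wrist stand [([0.585, 0.12, -0.003], 0.55)]
wrist turning_bar []
```

View pics/s5.png

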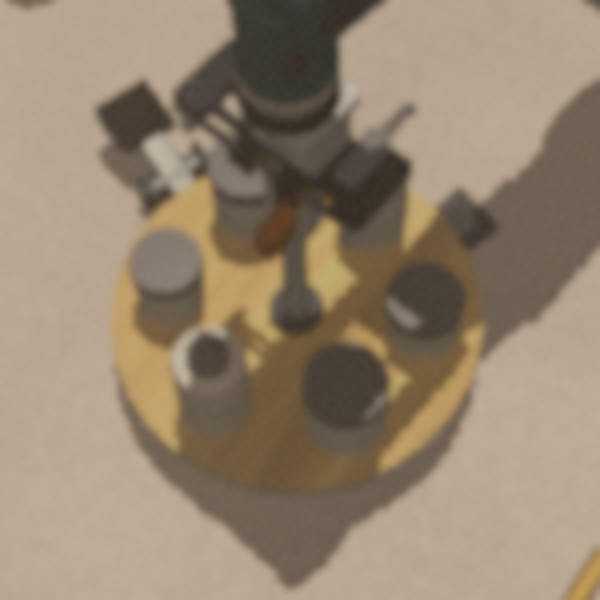

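The carousel followed: the pump bottle is at about (375,200) in the crop, just short of the pointer at (465,220). About 15° remain.

```bash
python3 -m creep '[[0,0,0,0,3,0,255],[0,0,0,0,7,0,255],[0,0,0,0,11,0,255],[0,0,0,0,14,0,255],[0,0,0,0,15,0,255]]';python3 -m creep '[[0,0,0,0,0,0,255],[0,0,0,0,0,0,255],[0,0,0,0,0,0,255]]';python3 - <<'E'
from h import *
rel([0.5845,0.1225,0.213],-95.2)
s=robot.snapshot("scene"); cv2.imwrite("pics/s6.png",cv2.resize(s["color"][150:300,180:330],None,fx=4,fy=4,interpolation=cv2.INTER_CUBIC))
for n in("scene","top"):
  if n!="scene":
    s=robot.snapshot(n); cv2.imwrite("pics/t6.png",cv2.resize(s["color"][120:260,170:330],None,fx=4,fy=4,interpolation=cv2.INTER_CUBIC))
  for t in ("pump_bottle","front_place"):
    print(n,t,[(np.round(d["point"],3).tolist(),round(d["p"],2)) for d in robot.landmark_of(t,n)[:2]])
E
```

```text
time: 9.32
tool_pos: [0.5833, 0.1241, 0.2134]
ee_rot: [-1.573, 0.003, -1.678]
wrist_force: [-4.6, 7.6, 0.7]
width: 0.0197
time: 9.7
tool_pos: [0.5833, 0.1241, 0.2134]
ee_rot: [-1.573, 0.003, -1.678]
wrist_force: [-5.6, 6.7, 0.7]
width: 0.0203
t 9.7 pos [0.5833 0.1241 0.2134] rot [-90.14   0.19 -96.13] F [-5.6  6.7  0.7] w 0.0203
shift [1.5 0.4 1.4] turn [ 0.14 -0.93 -0.19]
scene pump_bottle [([0.471, 0.132, 0.121], 0.83)]
scene front_place [([0.472, 0.133, 0.115], 0.86)]
top pump_bottle [([0.47, 0.132, 0.122], 0.79), ([0.472, 0.133, 0.12], 0.6)]
top front_place [([0.472, 0.133, 0.12], 0.71)]
```

View pics/t6.png

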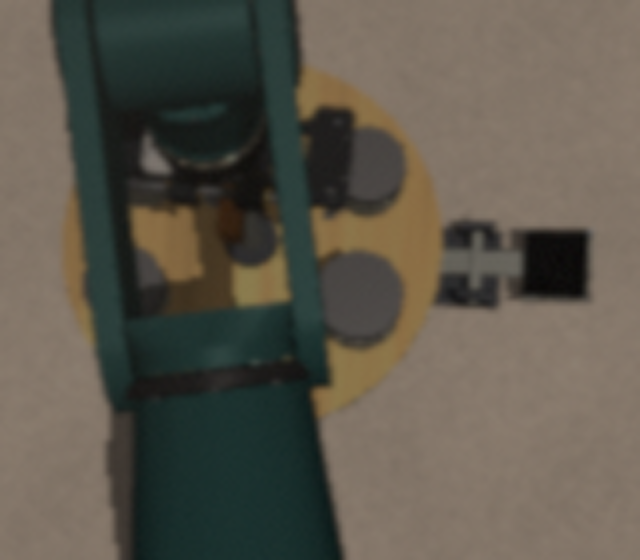

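View pics/s6.png

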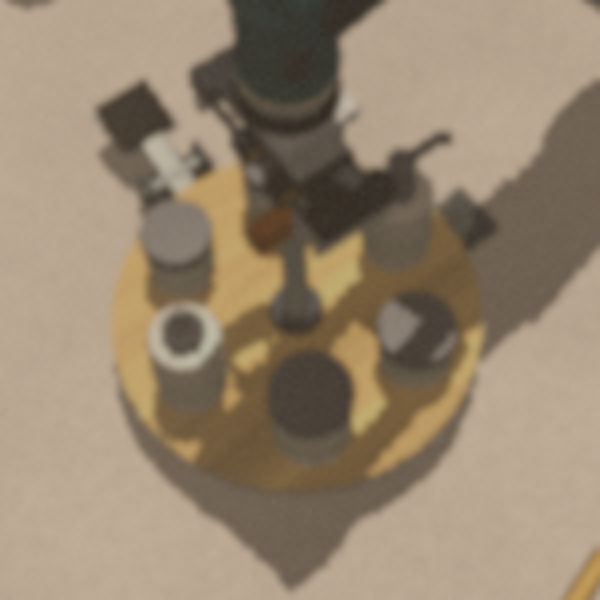

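In the scene crop the pump bottle at (400,215) stands right behind the pointer post at (465,220). Both cameras put it within about 2 mm of front_place, so I'll open and lift.

```bash
python3 -m creep '[[0,0,0,0,0,0,220],[0,0,0,0,0,0,150],[0,0,0,0,0,0,100],[0,0,0,0,0,0,60],[0,0,0,0,0,0,60]]';python3 -m creep '[[0,0,0,0,0,0,60],[0,-25,0,0,0,0,60],[0,-60,0,0,0,0,60],[0,-95,0,0,0,0,60],[0,-120,0,0,0,0,60]]';python3 - <<'E'
from h import *
rel([0.5625,-0.1355,0.12],-95.2)
robot.snapshot("scene")
for t in ("pump_bottle","front_place","pedal_pad"):
    print(t,[(np.round(d["point"],3).tolist(),round(d["p"],2)) for d in robot.landmark_of(t,"scene")[:2]])
E
```

```text
time: 10.62
tool_pos: [0.5847, 0.1216, 0.2135]
ee_rot: [-1.57, -0.0, -1.679]
wrist_force: [-0.6, -0.6, 0.9]
width: 0.0569
time: 11.25
tool_pos: [0.5846, 0.122, 0.3356]
ee_rot: [-1.568, 0.0, -1.679]
wrist_force: [1.2, 0.0, -0.2]
width: 0.0719
t 11.25 pos [0.5846 0.122  0.3356] rot [-8.986e+01  2.000e-02 -9.618e+01] F [ 1.2  0.  -0.2] w 0.0719
shift [258.4 215.5   5.2] turn [-0.14 -0.98 -0.01]
pump_bottle [([0.473, 0.132, 0.121], 0.59), ([0.588, 0.123, 0.226], 0.15)]
front_place [([0.472, 0.135, 0.115], 0.63)]
pedal_pad [([0.566, -0.137, 0.056], 0.84)]
```

```bash
python3 -m creep '[[40,0,1,0,0,0,120],[95,0,2,0,0,0,180],[155,0,3,0,0,0,255],[215,0,5,0,0,0,255],[258,0,5,0,0,0,255]]';python3 -m creep '[[0,20,0,0,0,0,255],[0,60,0,0,0,0,255],[0,100,0,0,0,0,255],[0,140,0,0,0,0,255],[0,140,0,0,0,0,255]]';python3 - <<'E'
from h import *
s=robot.snapshot("wrist"); cv2.imwrite("pics/w7.png",s["color"])
print([(np.round(d["point"],3).tolist(),round(d["p"],2)) for d in robot.landmark_of("pedal_pad","wrist")[:2]])
for n in("scene","top"):
  s=robot.snapshot(n)
  for t in ("pump_bottle","front_place","pedal_pad"):
    print(n,t,[(np.round(d["point"],3).tolist(),round(d["p"],2)) for d in robot.landmark_of(t,n)[:2]])
  if n=="scene":cv2.imwrite("pics/s7.png",cv2.resize(s["color"][150:300,180:330],None,fx=4,fy=4,interpolation=cv2.INTER_CUBIC))
rel([0.5625,-0.1355,0.06],-95.2)
E
```

```text
time: 12.08
tool_pos: [0.5605, -0.1373, 0.3308]
ee_rot: [-1.575, 0.001, -1.68]
wrist_force: [0.1, 0.0, 0.2]
width: 0.0248
time: 12.7
tool_pos: [0.5582, -0.1339, 0.187]
ee_rot: [-1.583, 0.003, -1.678]
wrist_force: [0.1, 0.1, -0.3]
width: 0.0005
[([0.563, -0.131, 0.056], 0.65)]
scene pump_bottle [([0.472, 0.134, 0.12], 0.98), ([0.673, -0.368, -0.003], 0.55)]
scene front_place [([0.469, 0.131, 0.113], 0.62)]
scene pedal_pad [([0.564, -0.138, 0.053], 0.55)]
top pump_bottle [([0.47, 0.131, 0.119], 0.78)]
top front_place [([0.475, 0.135, 0.118], 0.65)]
top pedal_pad [([0.562, -0.133, 0.055], 0.72)]
t 13.2 pos [ 0.562  -0.1351  0.1945] rot [-8.990e+01 -3.000e-02 -9.616e+01] F [ 0.3  0.4 -0. ] w 0.0005
shift [  0.2 134.5   0.3] turn [-0.1  -0.96  0.03]
```

View pics/w7.png

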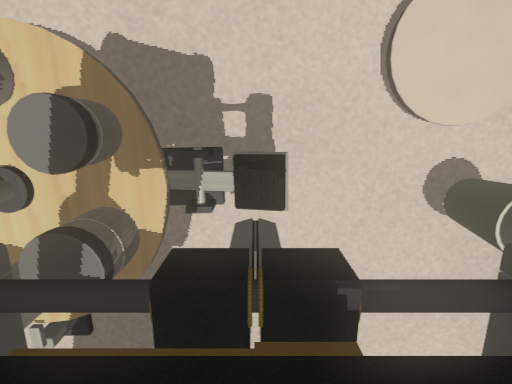

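View pics/s7.png

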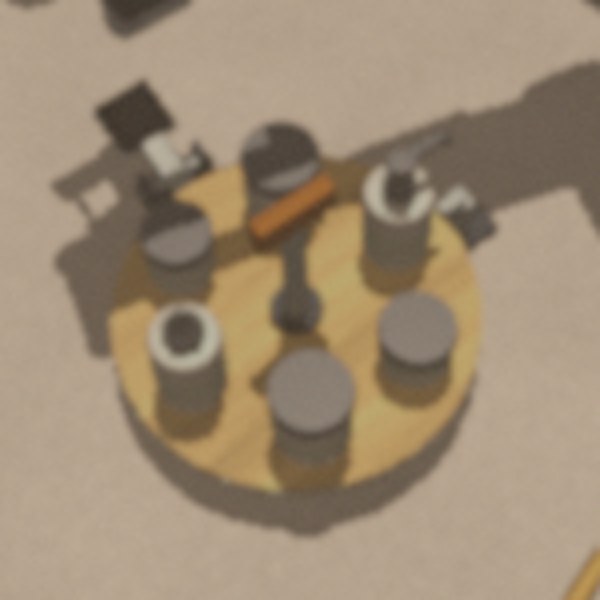

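In the scene crop the pump bottle (400,200) is still behind the pointer (465,220). In the wrist view the pad is at (261,182), straight under the shut fingertips. I'll go down to just above the pad.

```bash
python3 - <<'E'
from h import *
o=robot.get_obs(); s=robot.snapshot("wrist")
T=np.eye(4);T[:3,:3]=R.from_euler('xyz',o['ee_rot']).as_matrix();T[:3,3]=o['tool_pos']
W=T@s["mount"]
d=W[:3,:3]@np.array([(261-s["cx"])/s["fx"],(182-s["cy"])/s["fy"],1]); print(W[:3,3]+d*(.057-W[2,3])/d[2])
E
python3 -m creep '[[0,35,0,0,0,0,255],[0,70,0,0,0,0,255],[0,100,0,0,0,0,255],[0,120,0,0,0,0,255],[0,126,0,0,0,0,255]]'
python3 -m creep '[[0,0,0,0,0,0,255],[0,0,0,0,0,0,255]]'
```

```text
[ 0.56639227 -0.14194114  0.057     ]
time: 13.88
tool_pos: [0.5606, -0.1347, 0.0658]
ee_rot: [-1.574, 0.001, -1.678]
wrist_force: [0.0, 0.6, 0.6]
width: 0.0005
time: 14.12
tool_pos: [0.5625, -0.1353, 0.0689]
ee_rot: [-1.568, -0.001, -1.678]
wrist_force: [-1.2, -0.1, 0.5]
width: 0.0005
```

```bash
python3 -m creep '[[3,4,2,0,0,0,255],[3,8,2,0,0,0,255],[3,12,2,0,0,0,255],[3,16,2,0,0,0,255],[3,20,2,0,0,0,255]]'
python3 -m creep '[[0,3,0,0,0,0,255],[0,6,0,0,0,0,255],[0,6,0,0,0,0,255]]'
```

```text
time: 14.75
tool_pos: [0.5635, -0.1389, 0.0479]
ee_rot: [-1.57, -0.001, -1.678]
wrist_force: [-1.1, -2.2, 4.1]
width: 0.0006
time: 15.12
tool_pos: [0.5635, -0.1388, 0.0418]
ee_rot: [-1.57, -0.001, -1.678]
wrist_force: [-0.4, -4.3, 5.2]
width: 0.0009
```

```bash
python3 -m creep '[[0,2,0,0,0,0,255],[0,3,0,0,0,0,255],[0,3,0,0,0,0,255]]'
python3 -m creep '[[0,1,0,0,0,0,255],[0,2,0,0,0,0,255],[0,2,0,0,0,0,255]]'
```

```text
time: 15.5
tool_pos: [0.5636, -0.1388, 0.0402]
ee_rot: [-1.569, -0.001, -1.678]
wrist_force: [-3.3, -2.7, 10.2]
width: 0.0008
time: 15.88
tool_pos: [0.5637, -0.1389, 0.0399]
ee_rot: [-1.569, -0.002, -1.678]
wrist_force: [-5.0, -2.8, 15.3]
width: 0.0002
```

The pedal is at its stop: z no longer drops and the force has risen to 15 N. I'll hold and check everything.

```bash
python3 -m creep '[[0,0,0,0,0,0,255],[0,0,0,0,0,0,255],[0,0,0,0,0,0,255],[0,0,0,0,0,0,255]]'; python3 - <<'E'
from h import *
for n in("scene","top"):
  s=robot.snapshot(n)
  for t in ("pump_bottle","front_place","pedal_pad","cup","bowl","plaster_bat","brush"):
    print(n,t,[(np.round(d["point"],3).tolist(),round(d["p"],2)) for d in robot.landmark_of(t,n)[:1]])
  cv2.imwrite(f"pics/{n}8.png",cv2.resize(s["color"][110:300,150:350],None,fx=3,fy=3,interpolation=cv2.INTER_CUBIC))
rel([0.5625,-0.1355,0.04],-95.2)
E
```

```text
time: 16.38
tool_pos: [0.5637, -0.1389, 0.0399]
ee_rot: [-1.569, -0.002, -1.678]
wrist_force: [-6.0, -2.9, 14.7]
width: 0.0002
scene pump_bottle [([0.472, 0.133, 0.119], 0.68)]
scene front_place [([0.473, 0.133, 0.115], 0.7)]
scene pedal_pad [([0.564, -0.138, 0.039], 0.72)]
scene cup [([0.503, -0.392, -0.0], 0.8)]
scene bowl [([0.381, 0.505, 0.004], 0.58)]
scene plaster_bat [([0.674, -0.368, -0.004], 0.59)]
scene brush [([0.621, 0.473, -0.003], 0.84)]
top pump_bottle [([0.469, 0.132, 0.122], 0.64)]
top front_place [([0.476, 0.136, 0.119], 0.9)]
top pedal_pad [([0.559, -0.137, 0.038], 0.44)]
top cup [([0.47, 0.127, 0.12], 0.72)]
top bowl [([0.378, 0.501, 0.001], 0.73)]
top plaster_bat [([0.68, -0.37, -0.0], 0.75)]
top brush [([0.62, 0.47, 0.002], 0.76)]
t 17.18 pos [ 0.5637 -0.1388  0.04  ] rot [-8.988e+01 -9.000e-02 -9.616e+01] F [-5.6 -2.8 15.5] w 0.0002
shift [-3.2 -0.1 -1.6] turn [-0.12 -0.96  0.09]
```

View pics/scene8.png

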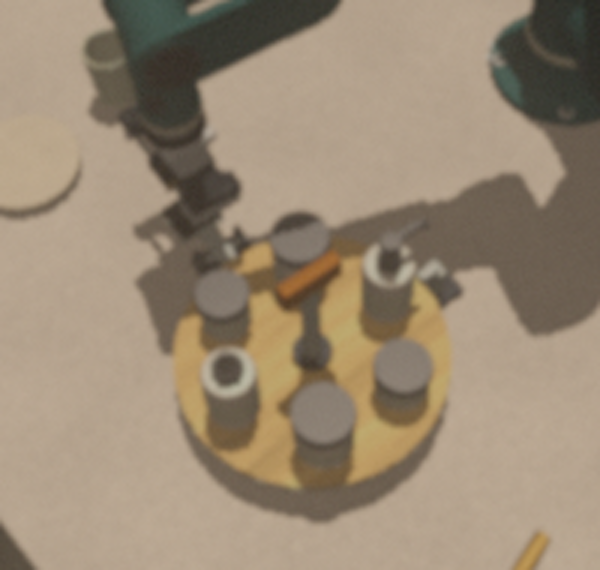

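View pics/top8.png

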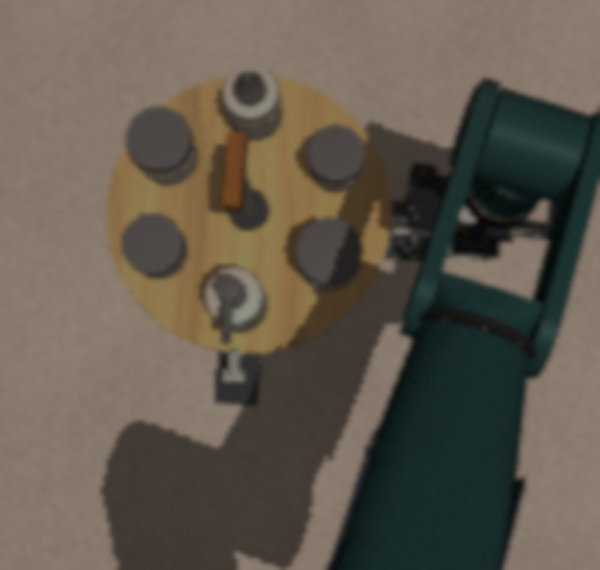

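In both views the pump bottle stands at the pointer: in the top crop the spout at (226,320) points at the post at (235,375). The pad reads z≈0.039, fully down, under a steady 15 N. I'm handing the job in with the pedal held.

```bash
python3 -c "
from bench import robot
print(robot.close_job())"
```

```text
the job is handed in; nothing more can be done
None
```

I gripped the turning bar, turned the carousel about 55° clockwise at no more than about 0.7 rad/s (commanded), and let it come to rest with the pump bottle at the pointer. I then released it, pressed the pedal down with the shut fingers, and handed the job in at about 17 s while still holding it.

- **Bottle position:** the scene camera put the bottle within about 1 mm of front_place and the top camera within about 8 mm. The limit is 15 mm, the detections are good to about 4 mm, and both pictures showed the spout pointing at the post.
- **Pedal:** the pad was at about 39 mm, fully down, with a steady upward reaction of about 15 N.
- **Bystanders:** the bowl, plaster disc and brush read within about 5 mm of where they started. The cup read within about 8 mm in the scene camera.
- **Disagreements:** the final top-camera reading for the cup was wrong: it landed on the pump bottle, because the arm hid the cup. My own estimate of the pad's centre differed from the detections by about 7 mm, so I pressed between the two.

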